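Find the weak shock mount and push its tag down

TASK

One of the three spring shock mounts on the rail has gone soft. Press each of the three rubber pads well down by several millimetres with the fingertips to feel which is the softest, and after that push the tag of that mount fully down. Leave the other two tags standing, let all pads come back up, pick nothing up and do not disturb the things lying about.

Things in the scene. Friction and masses are not known exactly. Their poses are not given: they have to be found in the camera images.
- rail: Grey steel rail fixed on the bench, 150 x 400 x 20 mm (x, y, z), origin at the centre of its underside. It carries three shock mounts that look alike, 125 mm apart: left at +y, middle, right at -y. Each has a 135 x 85 mm foot plate, a sprung round black rubber pad at its -x end and at its +x end an aluminium socket (36 x 30 mm, top 58 mm above the bench) with an aluminium tag standing in it.
- pad_left (a point): Centre of the top face of the left mount's pad at rest, 90 mm above the bench. The pad is a flat disc 54 mm across; it goes straight down at most 14 mm against its spring and comes back by itself. This point does not move with the pad. A narrow lug on the pad's +y side, reaching 44 mm from its centre, sits over a small white travel marker on a post.
- tag_left (a point): Centre of the top of the left mount's tag as it stands up, 82 mm above the bench, 77 mm in the rail's +x direction from the same mount's pad centre. The flat head is 28 x 24 mm (x, y), 7 mm thick. The tag slides straight down 16 mm to its stop against about 3 N of friction and stays where it is left; it could also be drawn up 10 mm, which is not wanted. This point does not move with it.
- pad_middle (a point): Centre of the top face of the middle mount's pad at rest, 90 mm above the bench. The pad is a flat disc 54 mm across; it goes straight down at most 14 mm against its spring and comes back by itself. This point does not move with the pad. A narrow lug on the pad's +y side, reaching 44 mm from its centre, sits over a small white travel marker on a post.
- tag_middle (a point): Centre of the top of the middle mount's tag as it stands up, 82 mm above the bench, 77 mm in the rail's +x direction from the same mount's pad centre. The flat head is 28 x 24 mm (x, y), 7 mm thick. The tag slides straight down 16 mm to its stop against about 3 N of friction and stays where it is left; it could also be drawn up 10 mm, which is not wanted. This point does not move with it.
- pad_right (a point): Centre of the top face of the right mount's pad at rest, 90 mm above the bench. The pad is a flat disc 54 mm across; it goes straight down at most 14 mm against its spring and comes back by itself. This point does not move with the pad. A narrow lug on the pad's +y side, reaching 44 mm from its centre, sits over a small white travel marker on a post.
- tag_right (a point): Centre of the top of the right mount's tag as it stands up, 82 mm above the bench, 77 mm in the rail's +x direction from the same mount's pad centre. The flat head is 28 x 24 mm (x, y), 7 mm thick. The tag slides straight down 16 mm to its stop against about 3 N of friction and stays where it is left; it could also be drawn up 10 mm, which is not wanted. This point does not move with it.
- pad_p (a joint): Travel of the pad of mount p, m: 0 at rest, up to 0.014 pressed down. One of the three mounts; which of the three places (left, middle, right) it stands at is drawn anew each time, the letter does not tell. The three springs are clearly different: to press a pad in by 7 mm takes about 4, 9 or 16 N, the least being the softest.
- marker_p (a joint): White travel marker (15 mm across) beside the pad of mount p, m: 0 at the start; the pad carries it down and it stays at the deepest point (about 0.5 mm less than the pad's travel). 0.003 or more counts as a tested pad. One of the three mounts; which of the three places (left, middle, right) it stands at is drawn anew each time, the letter does not tell.
- tag_p (a joint): Tag of mount p, m: 0 standing up as at the start, 0.016 fully down, negative if drawn up. It belongs to the same mount as pad_p.
- pad_q (a joint): Travel of the pad of mount q, m: 0 at rest, up to 0.014 pressed down. One of the three mounts; which of the three places (left, middle, right) it stands at is drawn anew each time, the letter does not tell. The three springs are clearly different: to press a pad in by 7 mm takes about 4, 9 or 16 N, the least being the softest.
- marker_q (a joint): White travel marker (15 mm across) beside the pad of mount q, m: 0 at the start; the pad carries it down and it stays at the deepest point (about 0.5 mm less than the pad's travel). 0.003 or more counts as a tested pad. One of the three mounts; which of the three places (left, middle, right) it stands at is drawn anew each time, the letter does not tell.
- tag_q (a joint): Tag of mount q, m: 0 standing up as at the start, 0.016 fully down, negative if drawn up. It belongs to the same mount as pad_q.
- pad_r (a joint): Travel of the pad of mount r, m: 0 at rest, up to 0.014 pressed down. One of the three mounts; which of the three places (left, middle, right) it stands at is drawn anew each time, the letter does not tell. The three springs are clearly different: to press a pad in by 7 mm takes about 4, 9 or 16 N, the least being the softest.
- marker_r (a joint): White travel marker (15 mm across) beside the pad of mount r, m: 0 at the start; the pad carries it down and it stays at the deepest point (about 0.5 mm less than the pad's travel). 0.003 or more counts as a tested pad. One of the three mounts; which of the three places (left, middle, right) it stands at is drawn anew each time, the letter does not tell.
- tag_r (a joint): Tag of mount r, m: 0 standing up as at the start, 0.016 fully down, negative if drawn up. It belongs to the same mount as pad_r.
- wrench: Loose steel wrench lying near the right end of the rail, about 180 mm long; origin at the middle of its underside. To be left alone.
- meter: Loose orange hand multimeter lying near the left end of the rail, 130 x 70 x 34 mm; origin at the centre of its underside. To be left alone.
- tee: Loose white plastic pipe tee lying on the robot's side of the rail, 85 mm long, 34 mm thick, its branch reaching 42 mm along its y; origin under its centre. To be left alone.

How it is judged (in metres and radians):
On the way, in this order (a step that is already met when the one before it is completed fails the run):
1. each of the three pads has been pressed down (every travel marker 3 mm or more down) (value of joint each of marker_p, marker_q, marker_r above 0.003 m), for 0.1 s.
2. the tag of the softest mount is fully down (value of joint tag_q above 0.0135 m), for 0.1 s.
At the end, for the whole second after the job is handed in: The tag of the softest mount is down (13.5 mm or more of 16), the other two tags stand within 4 mm of where they stood, all three travel markers show 3 mm or more, all pads are back up within 3 mm, and the wrench, meter and tee lie within 20 mm of where they were (all of step 1 and value of joint tag_q above 0.0135 m and value of joint tag_p between -0.004 and 0.004 m and value of joint tag_r between -0.004 and 0.004 m and value of joint each of pad_p, pad_q, pad_r below 0.003 m and distance of each of wrench, meter, tee from where it was at the start of the episode below 0.02 m); the robot touches nothing.
It fails at once if a tag of a mount that is not the softest is pushed down (more than 4 mm) (value of joint any of tag_p, tag_r above 0.004 m).
It fails at once if a tag is drawn up out of its socket (more than 4 mm) (value of joint any of tag_p, tag_q, tag_r below -0.004 m).
It fails at once if the wrench, the meter or the tee is moved or lifted (more than 20 mm) (distance of any of wrench, meter, tee from where it was at the start of the episode above 0.02 m).
It also fails if it takes over 48 s, if anything falls off the work surface, if the arm or the gripper's body presses on something with over 40 N, if the wrist force passes 120 N, or if a joint passes its speed limit or range.

ROBOT

A 7-joint arm with a two-finger parallel gripper is mounted at the origin on the work surface. World frame = base frame: x ahead of the robot, y to its left, z up, the work surface at z = 0. Lengths are in m, angles in degrees, forces in N, time in s.
With the tool pointing down it reaches from about 0.425 to 0.875 m from the base axis. Payload 4.7 kg.
Tool frame: the origin (TCP) lies between the finger pads; the fingertips stand 19 mm ahead of it and the grasp point (between the pads) is the TCP; x points along the fingers, z is the direction in which the jaws open and shut, and the axes are right-handed (so a half turn about x gives the same grasp; the last joint's range is limited). The gripper opens to 87 mm and grips with 3 to 60 N. Pads are 19 mm wide; open, the fingers measure 117 mm over their backs; the gripper's body (75 mm by 190 mm) begins 51 mm behind the grasp point.
Start: joints at [69.792, 18.392, -4.016, 83.108, 1.295, 78.541, -3.26], TCP at [0.233, -0.607, 0.242] pointing down, gripper open.
Joint ranges: [-163.93, 163.93], [-17.29, 119.83], [-79.2, 71.16], [3.27, 140.29], [-89.18, 269.18], [5.43, 117.66], [-154.24, 154.24]. Speed limits (degrees/s): [147.25, 147.25, 180, 180, 180, 180, 180].

INTERFACE

Orientations are given as [roll, pitch, yaw] about the fixed x, y, z axes, in that order (R = Rz(yaw) Ry(pitch) Rx(roll)).
In Python, from cell import monitor, read_camera, camera_model, env, regions_of gives the robot as it stands. The module is installed in compiled form; this text tells all that it offers.
- The arm moves only by the tool step_arm, never from a script. Its argument "deltas" is a list of rows, each a list of 5 numbers: the gripper's target within -1 to 1 (fully open at 1, half-way at 0, shut at -1), then the shift along the tool's x, y, z in m, then the turn about the tool's x in degrees. A call has 1 to 12 rows; each row is the pose to reach, as a shift and turn from the pose commanded when the call began, along the tool's axes at that moment; what a row does not reach only later rows make up. A row lasts 1/8 s, in which the tool goes at most 62.5 mm and 10.7 degrees, less where a joint would pass 70% of its speed; a pose out of reach is approached as far as the arm can. A call with a gripper value outside its range is refused whole. The fingers move at their own pace and stop on an object; "newtons" is the grip in N (left out, the last holds). Time passes only in rows, so rows that repeat a pose let the fingers close. It gives the time, the measured TCP pose, the force and the opening at its end, in the units of the state.
- monitor.get_obs(): the state, without advancing time (a new reading comes with each control period).
- read_camera(name): name is "scene" or "top" or "wrist"; returns (picture, depth): 384x512x3 uint8, red, green, blue; 384x512 float32, m along the optical axis (not along the pixel's ray), 0 where there is no reading.
- camera_model(name): a dict with "fx", "fy", "cx", "cy" (pixels), "xyz" and "attitude" of the camera in the world. Camera axes: x right, y down, z forward; pixel columns grow to the right and rows downward; lengths in m; the calibration is good to about 2 mm. The wrist camera is an equidistant fisheye: a pixel r from the principal point sees the ray r / f radians off the axis. A picture is of the moment at which its call begins: read the wrist's pose just before it. camera_model takes no time and is no camera call; for the wrist camera it gives the pose at the moment of the call.
- env.sign_off(): hands the job in, once; it reports no verdict.
Trained networks look in the newest picture that a camera, given by its name, has taken for a name from the list of things; names that differ only in an ending like _2 or _b are one class to them, and where a whole thing is asked for, a point or a joint stands for the part that bears it (a point fixed in the world has none). Each returns a list of dicts, best first, with "p" (0 to 1); they miss things now and then, are a little off and sometimes report something else, mostly with a low value. They report only what shows in the picture. A call takes as long as a camera call.
- regions_of(camera, thing): "pixels" (384x512 bool, what is visible of it) and "pixel" ([column, row] in pixels, amid what is visible of it).
The state is a dict: "time_s": time; "qpos": joint angles; "joint_velocities": joint speeds; "effort": joint torques, N m; "tool_pos": TCP position; "tool_rot": TCP orientation; "force": force on the tool from outside, world axes, zero at the start; "wrist_torque": the same for the moment, N m; "grip_width": finger opening in m.
Only numpy, scipy, OpenCV 4.12 (cv2) and the standard library are available. Lean on these libraries where they do the work, as an engineer would, in place of code of your own. Each camera call takes 0.05 s, during which the arm holds its last target. There are 200 camera calls.

## Working session

There is one attempt and no reset: what is moved stays moved. The work goes in short steps, Python scripts to look and compute and a tool call to move; the robot and the scene stay as the last step left them, time stands still between calls to the robot, and variables do not carry over. Pictures are saved under pics/ and viewed, about 8 in all and at most 12, crops included, and the job is handed in when it is done.

Besides the shell and the picture viewer there is one more tool, called after "Emit:" as a command line: name --pt "numbers of a row" for each row, then --argument value for the rest. step_arm: Moves the arm, as the interface text tells. Its arguments: {"type":"object","properties":{"deltas":{"type":"array"},"newtons":{"type":"number"}},"required":["deltas"]}

```bash
mkdir -p pics; cat > h.py <<'E'
import numpy as np, cv2
from cell import monitor, read_camera, camera_model, env, regions_of
from scipy.spatial.transform import Rotation as R
def rot(a):
    a=np.array(a,float)
    return a if a.shape==(3,3) else R.from_euler('xyz',a,degrees=True).as_matrix()
def cloud(name,d):
    m=camera_model(name); v,u=np.mgrid[:384,:512]
    p=np.stack([(u-m['cx'])/m['fx']*d,(v-m['cy'])/m['fy']*d,d],-1)
    return p@rot(m['attitude']).T+np.array(m['xyz'])
E
python3 - <<'E'
from h import *
o=monitor.get_obs(); print({k:o[k] for k in('time_s','tool_pos','tool_rot','force','grip_width')})
ims=[]
for n in('top','scene'):
    m=camera_model(n);print(m)
    im,d=read_camera(n); P=cloud(n,d); np.savez(n,P=P,im=im); ims.append(im)
    for z in(.09,.082): 
        k=(abs(P[...,2]-z)<.004)&(d>0)
        nn,l,s,c=cv2.connectedComponentsWithStats(k.astype(np.uint8))
        for i in range(1,nn):
            if s[i,4]>40: q=P[l==i]; print(n,z,s[i],q.mean(0).round(4),q.min(0).round(3),q.max(0).round(3))
    cv2.imwrite(f'pics/{n}.png',im[...,::-1])
E
```

```text
{'time_s': 0.0, 'tool_pos': array([ 0.23289103, -0.60626837,  0.24045311]), 'tool_rot': array([-176.8839106 ,   89.88778123,  114.13636811]), 'force': array([ 0.16937138,  0.22274495, -0.22754994]), 'grip_width': 0.0868519659231726}
{'fx': 437.96022047601423, 'fy': 437.96022047601423, 'cx': 260.0084671203866, 'cy': 192.00383728667086, 'xyz': array([0.43380466, 0.02656946, 1.28323663]), 'attitude': array([-176.31116342,    1.47006363,  -90.69998257])}
top 0.09 [241 171  19  20 274] [0.5422 0.0832 0.0898] [0.517 0.059 0.086] [0.569 0.108 0.094]
top 0.09 [286 174  20  19 275] [ 0.5339 -0.041   0.0896] [ 0.51  -0.067  0.086] [ 0.559 -0.015  0.094]
top 0.09 [332 176  20  20 281] [ 0.5253 -0.1654  0.0898] [ 0.5   -0.192  0.086] [ 0.552 -0.14   0.094]
top 0.082 [248 149   9  10  75] [0.6191 0.0785 0.0815] [0.606 0.066 0.078] [0.631 0.089 0.086]
top 0.082 [293 151   9  10  75] [ 0.6111 -0.0466  0.0821] [ 0.598 -0.058  0.078] [ 0.624 -0.036  0.086]
top 0.082 [338 153   9  11  83] [ 0.602  -0.1702  0.0819] [ 0.588 -0.182  0.078] [ 0.617 -0.159  0.086]
top 0.082 [260 357  49  20 112] [ 0.05   -
[... 2373 characters left out ...]
 89  37  13 104] [ 0.0457 -0.003   0.0818] [-0.018 -0.067  0.078] [0.069 0.066 0.086]
scene 0.082 [220 193  26  10  59] [ 0.5506 -0.032   0.0816] [ 0.531 -0.067  0.078] [0.563 0.001 0.086]
scene 0.082 [266 193  27  10  66] [0.5579 0.09   0.0814] [0.541 0.057 0.078] [0.571 0.127 0.086]
scene 0.082 [174 194  26  10  59] [ 0.542  -0.1533  0.0815] [ 0.523 -0.189  0.078] [ 0.554 -0.123  0.086]
scene 0.082 [175 212  10  10  85] [ 0.6035 -0.1705  0.082 ] [ 0.588 -0.182  0.078] [ 0.618 -0.159  0.086]
scene 0.082 [224 212  10  10  83] [ 0.6123 -0.0465  0.082 ] [ 0.597 -0.057  0.078] [ 0.627 -0.034  0.085]
scene 0.082 [273 212   9   9  79] [0.6215 0.0779 0.0824] [0.606 0.066 0.079] [0.636 0.09  0.086]
```

```bash
python3 - <<'E'
from h import *
o=monitor.get_obs(); T=rot(o['tool_rot']); print(T.round(4))
for t in [(.5268,-.1654,.15),(.5353,-.041,.15),(.5439,.0832,.15)]:
    print((T.T@(np.array(t)-o['tool_pos'])).round(4))
a=np.load('top.npz')['im'];cv2.imwrite('pics/t1.png',cv2.resize(a[100:300,150:450],None,fx=2.6,fy=2.6)[...,::-1])
E
```

```text
[[-7.000e-04  9.335e-01  3.586e-01]
 [ 1.500e-03  3.586e-01 -9.335e-01]
 [-1.000e+00 -1.000e-04 -1.700e-03]]
[ 0.0911  0.4325 -0.3061]
[ 0.0913  0.4851 -0.4191]
[ 0.0914  0.5376 -0.532 ]
```

View pics/t1.png

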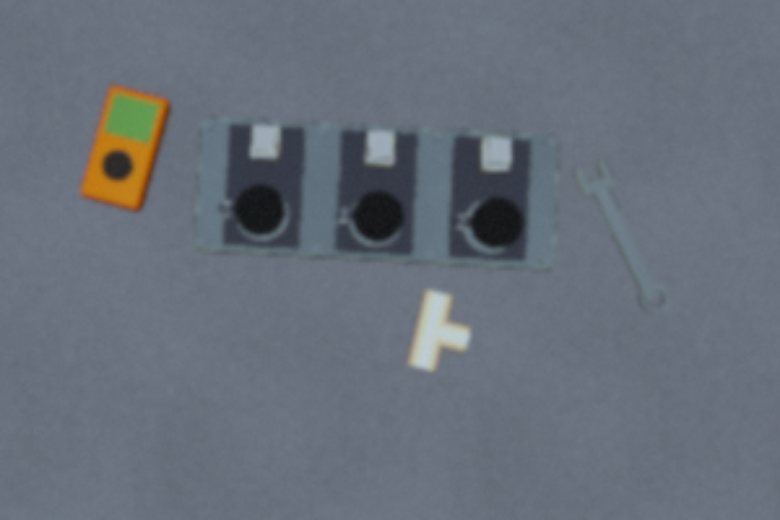

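Emit:
step_arm --pt "-1 0.005 0.043 -0.031 0" --pt "-1 0.015 0.087 -0.061 0" --pt "-1 0.025 0.13 -0.092 0" --pt "-1 0.035 0.173 -0.122 0" --pt "-1 0.045 0.216 -0.153 0" --pt "-1 0.055 0.26 -0.184 0" --pt "-1 0.065 0.303 -0.214 0" --pt "-1 0.075 0.346 -0.245 0" --pt "-1 0.085 0.389 -0.275 0" --pt "-1 0.091 0.4325 -0.306 0" --pt "-1 0.091 0.4325 -0.306 0" --pt "-1 0.091 0.4325 -0.306 0" --newtons 20

```text
time_s: 1.6
tool_pos: [0.5266, -0.1664, 0.1501]
tool_rot: [-93.9, 89.9, -162.9]
force: [1.1, -0.7, 0.6]
grip_width: 0.0003
```

Emit:
step_arm --pt "-1 0.02 0 0 0" --pt "-1 0.034 0 0 0" --pt "-1 0.036 0 0 0" --pt "-1 0.036 0 0 0"

```text
time_s: 2.1
tool_pos: [0.527, -0.1666, 0.1147]
tool_rot: [-10.2, 90.0, -79.3]
force: [-0.7, 0.4, 0.0]
grip_width: 0.0004
```

Emit:
step_arm --pt "-1 0.004 0 0 0" --pt "-1 0.008 0 0 0" --pt "-1 0.011 0 0 0" --pt "-1 0.0125 0 0 0" --pt "-1 0.0125 0 0 0" --pt "-1 0.0125 0 0 0" --pt "-1 0.0125 0 0 0"

```text
time_s: 2.98
tool_pos: [0.5276, -0.1663, 0.1033]
tool_rot: [26.9, 89.9, -42.1]
force: [-1.9, -0.7, 7.4]
grip_width: 0.001
```

Emit:
step_arm --pt "-1 0.003 0 0 0" --pt "-1 0.003 0 0 0" --pt "-1 0.003 0 0 0" --pt "-1 0.003 0 0 0"

```text
time_s: 3.48
tool_pos: [0.5276, -0.1663, 0.1008]
tool_rot: [21.4, 89.9, -47.5]
force: [-2.7, 0.5, 11.2]
grip_width: 0.0005
```

```bash
python3 - <<'E'
from h import *
o=monitor.get_obs(); T=rot(o['tool_rot']); print(T.round(4))
p=o['tool_pos']
for t in [(.5353,-.041),(.5439,.0832),]:
    print((T.T@(np.array([*t,.1147])-p)).round(4))
E
```

```text
[[ 1.000e-03  9.335e-01  3.586e-01]
 [-1.100e-03  3.586e-01 -9.335e-01]
 [-1.000e+00  6.000e-04  1.400e-03]]
[-0.014   0.0521 -0.1142]
[-0.0142  0.1047 -0.227 ]
```

Emit:
step_arm --pt "-1 -0.03 0 0 0" --pt "-1 -0.04 0.01 -0.022 0" --pt "-1 -0.04 0.035 -0.077 0" --pt "-1 -0.03 0.052 -0.114 0" --pt "-1 -0.015 0.052 -0.114 0" --pt "-1 -0.015 0.052 -0.114 0" --pt "-1 -0.015 0.052 -0.114 0"

```text
time_s: 4.35
tool_pos: [0.5347, -0.0427, 0.114]
tool_rot: [-49.9, 90.0, -119.1]
force: [0.5, -0.5, -0.7]
grip_width: 0.0004
```

Emit:
step_arm --pt "-1 0.004 0 0 0" --pt "-1 0.008 0 0 0" --pt "-1 0.012 0 0 0" --pt "-1 0.0155 0 0 0" --pt "-1 0.0155 0 0 0" --pt "-1 0.0155 0 0 0" --pt "-1 0.0155 0 0 0"

```text
time_s: 5.22
tool_pos: [0.5351, -0.0413, 0.0989]
tool_rot: [37.4, 89.9, -31.6]
force: [0.7, -3.8, 5.7]
grip_width: 0.0006
```

Emit:
step_arm --pt "-1 -0.03 0 0 0" --pt "-1 -0.04 0.01 -0.022 0" --pt "-1 -0.04 0.035 -0.077 0" --pt "-1 -0.03 0.0525 -0.113 0" --pt "-1 -0.0155 0.0525 -0.113 0" --pt "-1 -0.0155 0.0525 -0.113 0" --pt "-1 -0.0155 0.0525 -0.113 0"

```text
time_s: 6.1
tool_pos: [0.543, 0.0821, 0.1137]
tool_rot: [-99.9, 89.9, -169.0]
force: [0.3, -0.4, -0.9]
grip_width: 0.0007
```

Emit:
step_arm --pt "-1 0.004 0 0 0" --pt "-1 0.008 0 0 0" --pt "-1 0.012 0 0 0" --pt "-1 0.0155 0 0 0" --pt "-1 0.0155 0 0 0" --pt "-1 0.0155 0 0 0" --pt "-1 0.0155 0 0 0"

```text
time_s: 6.98
tool_pos: [0.5438, 0.0824, 0.1013]
tool_rot: [8.0, 89.9, -61.0]
force: [-5.7, -2.6, 17.1]
grip_width: 0.0008
```

Emit:
step_arm --pt "-1 -0.03 0 0 0" --pt "-1 -0.045 0 0.02 0" --pt "-1 -0.045 0.009 0.07 0" --pt "-1 -0.045 0.0177 0.125 0" --pt "-1 -0.045 0.0177 0.145 0" --pt "-1 -0.025 0.0177 0.145 0" --pt "-1 -0.025 0.0177 0.145 0" --pt "-1 -0.025 0.0177 0.145 0"

```text
time_s: 7.98
tool_pos: [0.611, -0.0432, 0.1231]
tool_rot: [-150.9, 89.9, 140.3]
force: [0.9, 0.8, 0.3]
grip_width: 0.0006
```

```bash
python3 - <<'E'
from h import *
o=monitor.get_obs(); T=rot(o['tool_rot']); print(o['tool_pos'],T.T@(np.array([.6117,-.0466,.101])-o['tool_pos']))
im,_=read_camera('scene');cv2.imwrite('pics/s1.png',cv2.resize(im[140:270,140:320],None,fx=4,fy=4)[...,::-1])
E
```

```text
[ 0.61098478 -0.04321904  0.12314752] [ 0.02214394 -0.00054173  0.00343623]
```

View pics/s1.png

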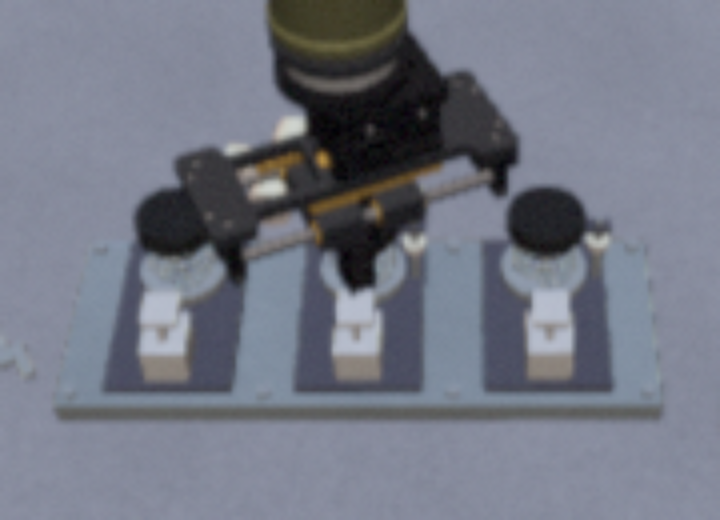

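Emit:
step_arm --pt "-1 0.01 0 0.003 0" --pt "-1 0.018 0 0.003 0" --pt "-1 0.024 0 0.003 0" --pt "-1 0.029 0 0.003 0" --pt "-1 0.034 0 0.003 0" --pt "-1 0.038 0 0.003 0" --pt "-1 0.039 0 0.003 0" --pt "-1 0.039 0 0.003 0"

```text
time_s: 9.02
tool_pos: [0.6126, -0.0485, 0.0854]
tool_rot: [-63.8, 90.0, -132.8]
force: [-3.9, -0.9, 7.6]
grip_width: 0.0005
```

Emit:
step_arm --pt "-1 0.002 0 0 0" --pt "-1 0.003 0 0 0" --pt "-1 0.003 0 0 0" --pt "-1 0.003 0 0 0"

```text
time_s: 9.52
tool_pos: [0.6127, -0.0486, 0.0853]
tool_rot: [-33.1, 89.9, -102.1]
force: [-11.2, -0.7, 23.2]
grip_width: 0.0004
```

Emit:
step_arm --pt "-1 -0.02 0 0 0" --pt "-1 -0.07 0 0 0" --pt "-1 -0.12 0 0 0" --pt "-1 -0.16 0 0 0" --pt "-1 -0.16 0 0.06 0" --pt "-1 -0.16 0 0.12 0" --pt "-1 -0.16 0 0.18 0" --pt "-1 -0.16 0 0.24 0" --pt "-1 -0.16 0 0.3 0" --pt "-1 -0.16 0 0.3 0" --pt "-1 -0.16 0 0.3 0"

```text
time_s: 10.9
tool_pos: [0.7208, -0.3277, 0.2408]
tool_rot: [153.0, 89.9, 84.1]
force: [0.7, 0.5, 0.7]
grip_width: 0.0005
```

```bash
python3 - <<'E'
from h import *
print(monitor.get_obs()['force'])
for n in('scene','top'):
    im,d=read_camera(n);P=cloud(n,d)
    for name,c in dict(padR=(.527,-.165),padM=(.535,-.041),padL=(.5445,.083),tagR=(.603,-.170),tagM=(.612,-.0466),tagL=(.6205,.078)).items():
        k=np.hypot(P[...,0]-c[0],P[...,1]-c[1])<.009
        print(n,name,np.median(P[k][:,2]).round(4),k.sum())
    if n=='scene':cv2.imwrite('pics/s2.png',cv2.resize(im[140:270,140:320],None,fx=4,fy=4)[...,::-1])
    else: print('change px', cv2.connectedComponentsWithStats((abs(im.astype(int)-np.load('top.npz')['im']).max(-1)>60).astype(np.uint8))[2][1:,:])
E
```

```text
[0.73458638 0.47714746 0.72065344]
scene padR 0.0897 31
scene padM 0.0905 30
scene padL 0.0896 29
scene tagR 0.0813 41
scene tagM 0.0666 29
scene tagL 0.0813 52
top padR 0.0894 35
top padM 0.0906 34
top padL 0.0903 37
top tagR 0.082 33
top tagM 0.0659 32
top tagL 0.0827 33
change px [[  312     3   200   381 25830]
 [  475    49     1     1     1]
 [  488    49     2     1     2]
 [  473    53     1     2     2]
 [  485    53     1     1     1]
 [  487    53     1     1     1]
 [  484    83     3     7     9]
 [  488    84     1     1     1]
 [  484    94     1     1     1]
 [  482   101     2     1     2]
 [  478   106     3     1     3]
 [  483   108     1     1     1]
 [  474   124     1     1     1]
 [  476   129     1     1     1]
 [  472   132     1     1     1]
 [  468   137     1     1     1]
 [  472   136     1     1     1]
 [  477   137     1     1     1]
 [  475   139     1     1     1]
 [  475   144     1     1     1]
 [  466   147     1     1     1]
 [  464   161     2     1     2]
 [  459   180     1     1     1]
 [  461   181     1     1     1]
 [  459   183     2     2     2]
 [  465   195     1     1     1]
 [  454   206     1     1     1]
 [  457   211     1     1     1]
 [  460   212     1     1     1]
 [  455   217     1     1     1]
 [  454   222     1     1     1]
 [  458   222     1     1     1]
 [  450   233     1     1     1]
 [  452   232     1     1     1]
 [  446   238     1     1     1]
 [  443   249     1     1     1]
 [  452   253     1     1     1]
 [  445   273     1     1     1]
 [  430   309     1     2     2]
 [  431   314     1     1     1]
 [  313   371     1     1     1]
 [  287   374     7     7    36]]
```

View pics/s2.png

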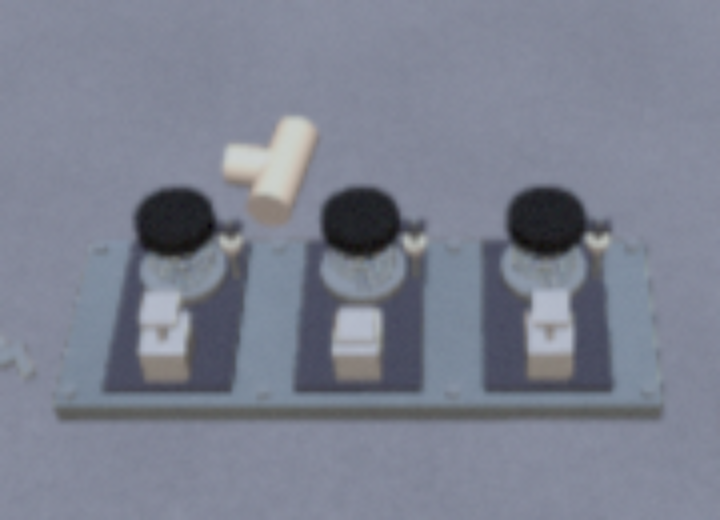

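Only the middle tag, at (358,328), is down. The left and right tags still stand, all pads are up, and the white markers sit below their lugs. Handing in.

```bash
python3 -c "
from cell import env; print(env.sign_off())"
```

```text
the job is handed in; nothing more can be done
None
```

The middle mount is the soft one. I pressed all three pads with the closed fingertips, pushed the middle tag fully down and handed the job in at about 11 s.

| Mount | Force | Pad travel | Scaled to 7 mm |
|---|---|---|---|
| Right | 11.2 N | 8.2 mm | about 9.5 N |
| Middle | 5.7 N | 10.1 mm | about 4 N |
| Left | 17.1 N | 7.7 mm | about 15.5 N |

**Tags:** At the end the middle tag top measured about 66 mm, which is its stop; it held there against 23 N. The other two still stand at 81–83 mm.

**Pads:** All three are back up at 89–91 mm, and the arm is clear, with under 1 N at the wrist.

**Markers:** I did not measure the travel markers directly. Their depth follows from the pad travel, and in the last picture they sit visibly below the lugs.

**Loose things:** Comparing the overhead picture with the first one showed no change around the tee or the meter. The arm covered the wrench's area in that picture, so I did not check its position. The fingertips stayed at least 0.13 m above the bench on the way past it.

No check failed or disagreed.

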